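# Set a cast link under the bench press and pump the ram down

## Robot

A 6-joint arm with a two-finger parallel gripper is mounted at the origin on the work surface. World frame = base frame: x ahead of the robot, y to its left, z up, the work surface at z = 0. Lengths are in m, angles in rad, forces in N, time in s.
With the tool pointing down it reaches from about 0.275 to 0.875 m from the base axis. Payload 12.5 kg.
Tool frame: the origin (TCP) lies between the finger pads; the fingertips stand 25 mm ahead of it and the grasp point (between the pads) lies 6 mm ahead of it (tip_extent is the distance from the TCP to the fingertips, in m); z points along the fingers, y is the line along which they close (so a half turn about z gives the same grasp; the last joint's range is limited). The gripper opens to 85 mm and grips with 20 to 120 N. Pads are 22 mm wide; open, the fingers measure 114 mm over their backs; the gripper's body (76 mm by 85 mm) begins 54 mm behind the grasp point. The pads swing forward as they close: fully open they stand 13 mm farther back than shut.
Start: joints at [-0.085, 0.351, 1.652, -0, 1.139, -0.085], TCP at [0.55, 0, 0.256] pointing down, gripper open.
Joint ranges: [-2.75, 2.75], [-0.79, 2.1], [0.01, 2.65], [-1.57, 4.71], [0.07, 3.14], [-2.87, 2.87]. Speed limits (rad/s): [2.22, 2.22, 2.79, 3.14, 3.14, 3.14].

## Interface

Orientations are given as a unit quaternion [x, y, z, w].
In Python, from bench import sense, snapshot, camera_model, close_job, tip_extent gives the robot as it stands.
- The arm moves only by the shell command python3 -m jog 'ROWS'. ROWS is text: rows parted by semicolons, each of 7 numbers parted by spaces: the shift along the world's x, y, z in m, then the turn, a rotation vector about the world's x, y, z in rad, then the closure, from -1 (fully open) to 1 (shut). A call has 1 to 5 rows; each row is the pose to reach, as a shift and turn from the pose commanded when the call began; what a row does not reach only later rows make up. A row lasts 1/12 s, in which the tool goes at most 41.7 mm and 7.16 degrees, less where a joint would pass 70% of its speed; a pose out of reach is approached as far as the arm can. A call with a gripper value outside its range is refused whole. The fingers move at their own pace and stop on an object; the grip force is fixed at half the most. Time passes only in rows, so rows that repeat a pose let the fingers close. It gives the time, the measured TCP pose, the force, the opening and the grip force at its end, in the units of the state.
- sense(): the state, without advancing time (a new reading comes with each control period).
- snapshot(name): name is "scene" or "side" or "wrist"; returns (picture, depth): 420x560x3 uint8, red, green, blue; 420x560 float32, m along the optical axis (not along the pixel's ray), 0 where there is no reading.
- camera_model(name): a dict with "fx", "fy", "cx", "cy" (pixels), "xyz" and "attitude" of the camera in the world; the wrist camera has in their place "T_tool_cam" (4x4, takes a point from camera to tool coordinates, whose origin is the TCP and whose axes are the flange's). Camera axes: x right, y up, looking along -z (the intrinsics and any distortion apply to the point x, -y, -z); pixel columns grow to the right and rows downward; lengths in m; the calibration is good to about 2 mm. The wrist camera is an equidistant fisheye: a pixel r from the principal point sees the ray r / f radians off the axis. A picture is of the moment at which its call begins: read the wrist's pose just before it. camera_model takes no time and is no camera call.
- close_job(): hands the job in; it is judged then, once.
The state is a dict: "time_s": time; "q": joint angles; "joint_velocities": joint speeds; "joint_efforts": joint torques, N m; "tool_pos": TCP position; "eef_rot": TCP orientation; "wrist_force": force on the tool from outside, world axes, zero at the start; "torque": the same for the moment, N m; "width": opening from 0.0 (shut) to 1.0 (fully open); "finger_force": force on a finger pad.
Only numpy, scipy, OpenCV 4.12 (cv2) and the standard library are available. Lean on these libraries where they do the work, as an engineer would, in place of code of your own. Each camera call takes 0.05 s, during which the arm holds its last target. There are 200 camera calls.

## Task

Slide the cast link with the round, bored eye into the open front of the bench press, eye first and flat on the bench, until the eye rests in the V-stop under the ram with the tail pointing out of the front. Only then pump the press's hand lever from above, in full strokes and letting it spring right back up each time, until the ram's sprung pad is pressed down firmly on the eye; leave the lever up and the link there, and do not disturb the square-ended bracket or the two cups.

Things in the scene. Friction and masses are not known exactly. Their poses are not given: they have to be found in the camera images.
- press_axis (a point): Point on the bench straight below the ram of a grey bolted-down H-frame bench press (200 mm wide, 332 mm tall). +x points into the press from its open front (robot side) to its back, +y to its left upright, z up. Two uprights (x within 25 mm) leave an opening 140 mm wide (y from -70 to +70 mm), its floor level with the bench; beside it foot plates 8 mm high (x within 65 mm)
- press_head (a point): Centre of the underside of the press's crosshead, 160 mm above the bench on the ram's axis, axes as press_axis. The crosshead is 50 mm deep (x within 25 mm), 200 mm wide and 90 mm high; a cylinder 52 mm across stands on it, up to 320 mm above the bench
- press_stop (a point): Notch between the two plates of a low steel V-stop, 30 mm high, behind the ram's axis, 39 mm along +x from it; axes as press_axis. When the 64 mm eye touches both plates its centre is on the ram's axis
- pad_face (a point): Centre of the underside of the ram's pad, a 44 mm steel disc on a 28 mm rod under the crosshead, on the ram's axis; 96 to 100 mm above the bench at the start, so the 50 mm high eye passes beneath it
- ram (a joint): Downward travel of the ram, m: starts at 0 to 0.004, stays where it is left. Each full lever stroke advances it by a ratchet: about 0.018, 0.032, 0.045 and 0.059 (its end) after strokes 1 to 4; more strokes do no harm. The pad meets the eye at about 0.05, within the fourth stroke
- pad (a joint): Compression of the spring between ram and pad, m: 0 while the pad hangs free, about 0.006 to 0.009 when pressed firmly on the eye (10 to 13 N), at most 0.012
- lever (a joint): Angle of the pump lever, rad: 0 fully up (sloping 0.35 rad up from level), 0.7 fully down (0.35 rad below level). It turns about a level axis along the press's x and springs back up by itself within a second. A full stroke: down past 0.63, then back up below 0.15; less may not take up the next ratchet tooth. Pressing at lever_pad takes 8 to 17 N
- lever_pivot (a point): Pivot of the lever, on the pump block outside the right upright: 120 mm along the press's -y from the ram's axis, 215 mm above the bench, axes as press_axis. The lever points along the press's -y
- lever_pad (a point): Middle of the top face of the lever's flat black rubber grip (85 mm along the lever, 40 mm wide, 20 mm thick), 150 mm out from the pivot along the lever and 10 mm above its midline; 276 mm above the bench when the lever is up, 173 mm when fully down. Moves on an arc about the pivot. The lever's end is 180 mm from the pivot
- link_mid (a point): Centre of the web of the loose cast link (0.6 kg, 194 mm long), 18 mm above its underside, midway between its ends. +x points from tail to eye. Web 30 mm wide (y), 36 mm high, flat sides from x = -48 to +38 mm. At x = +70 mm the round eye, 64 mm across, 50 mm high, 36 mm bore; at x = -70 mm the round tail, 44 mm across, 36 mm high. Centre of mass at about x = +15 mm
- link_eye (a point): Centre of the top of the link's eye, 50 mm above its underside, axes as link_mid
- bracket_mid (a point): Bystander: a similar cast bracket (0.7 kg) with square ends, 62 mm square by 50 mm high and 44 mm square by 36 mm high, and no bore; the point and axes lie as on the link. It and the link swap places at random
- cup_a: Bystander: loose flanged steel cup standing mouth down, 72 mm across the foot, 55 mm high; origin at the centre of its underside. Stands on the bench before the press, to the right
- cup_b: Bystander: a second such cup (72 mm across, 55 mm high, origin at its underside), to the left of the press

How it is judged:
By the outcome, as a careful person would: the job done as asked, in the order asked, and still so for the second after the job is handed in, with the robot touching nothing.
It also fails if it takes over 61 s, if anything falls off the work surface, if the arm or the gripper's body presses on something with over 40 N, if the wrist force passes 120 N, or if a joint passes its speed limit or range.

## Working session

There is one attempt and no reset: what is moved stays moved. The work goes in short steps, Python scripts to look and compute and a shell command to move; the robot and the scene stay as the last step left them, time stands still between calls to the robot, and variables do not carry over. Pictures are saved under pics/ and viewed, at most 11 in all, crops included, and the job is handed in when it is done.

```bash
ls; mkdir -p pics; cat > h.py <<'E'
import numpy as np, cv2
from scipy.spatial.transform import Rotation as R
from bench import sense, snapshot, camera_model, tip_extent
def cloud(n):
    p,d=snapshot(n); m=camera_model(n)
    v,u=np.mgrid[0:420,0:560]
    X=np.stack([(u-m['cx'])/m['fx']*d,-(v-m['cy'])/m['fy']*d,-d],-1)
    A=np.array(m['attitude']); A=R.from_quat(A).as_matrix() if A.size==4 else A
    W=X@A.T+np.array(m['xyz']); W[d==0]=np.nan
    return p,W
E
python3 - <<'E'
from h import *
print(tip_extent if not callable(tip_extent) else tip_extent(), sense())
for n in("scene","side"):
    print(n,camera_model(n))
    p,W=cloud(n); np.savez(f"{n}0.npz",p=p,W=W)
    cv2.imwrite(f"pics/{n}0.png",p[...,::-1])
E
```

```text
pics
0.025 {'time_s': 0.0, 'q': array([-8.46041539e-02,  3.51237006e-01,  1.65244375e+00, -1.18315895e-05,
        1.13910711e+00, -8.45816779e-02]), 'joint_velocities': array([-1.58386178e-04,  4.37364820e-04,  1.35966594e-03, -1.12809956e-03,
       -9.21519094e-04, -9.71454441e-05]), 'joint_efforts': array([ 1.33101348e-03, -5.06107914e+01, -2.91406649e+01,  6.01447425e-06,
        4.57781483e-03,  4.96419239e-05]), 'tool_pos': array([5.49687447e-01, 4.72100616e-05, 2.55750515e-01]), 'eef_rot': array([ 7.07112849e-01,  7.07100461e-01, -3.89459885e-04, -4.53297912e-04]), 'wrist_force': array([ 0.3635473 ,  0.22510341, -0.22223365]), 'torque': array([-0.03505905,  0.06255493, -0.01318812]), 'finger_force': 0.0, 'width': 1.0045348501144917}
scene {'fx': 454.08218490810737, 'fy': 454.08218490810737, 'cx': 277.752832798879, 'cy': 212.16557215791426, 'xyz': array([1.25954824, 0.06660689, 0.95385711]), 'attitude': array([0.24367913, 0.26247509, 0.68752676, 0.63169158])}
side {'fx': 516.7279657386329, 'fy': 516.7279657386329, 'cx': 276.53507679029263, 'cy': 211.58601417593133, 'xyz': array([-0.15573757, -0.70816459,  1.05811104]), 'attitude': array([ 0.37705636, -0.15867929, -0.33651125,  0.84818015])}
```

View pics/scene0.png

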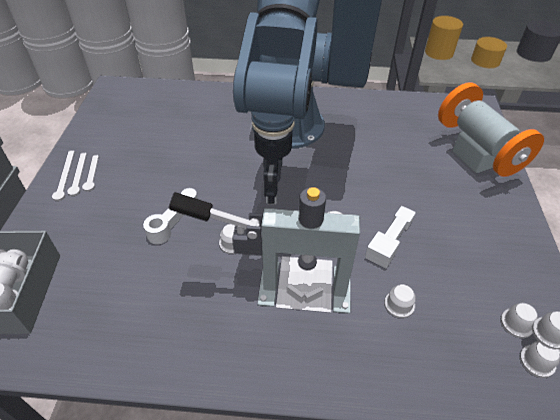

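View pics/side0.png

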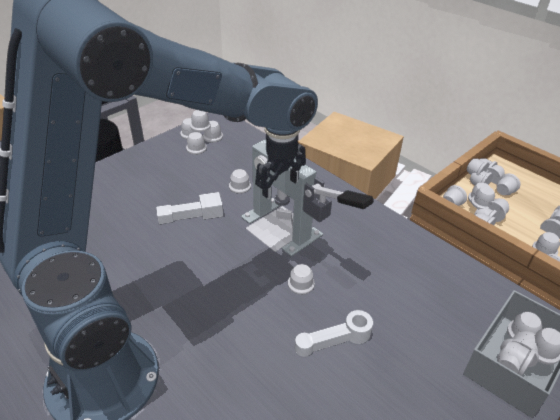

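The scene view (from behind the press) shows the link at the left, with its eye at (157,229) and tail at (188,195), and the bracket at (390,236). The cups are at (230,238) and (401,299), and the crosshead is around (310,225). In the side view the link's eye is at (358,325), its tail at (304,343), and cup A at (301,277).

```bash
python3 - <<'E'
from h import *
S={n:np.load(n+"0.npz") for n in("scene","side")}
def box(n,u0,u1,v0,v1,z0,z1):
    W=S[n]['W'][v0:v1,u0:u1].reshape(-1,3); return W[(W[:,2]>z0)&(W[:,2]<z1)]
def rect(P):
    r=cv2.minAreaRect((P[:,:2]*1000).astype(np.float32)); return len(P),np.round(r[0],1),np.round(r[1],1),round(r[2],1),'z',np.round(np.percentile(P[:,2],[5,50,95]),4)
print('link scene',rect(box('scene',135,205,180,250,.025,.07)))
print('link side',rect(box('side',290,380,305,360,.025,.07)))
def circ(P):
    from scipy.optimize import least_squares
    hull=cv2.convexHull((P[:,:2]*1000).astype(np.float32))[:,0]
    f=least_squares(lambda c:np.hypot(*(hull-c[:2]).T)-c[2],[*hull.mean(0),30],loss='soft_l1'); return f.x.round(1),P[:,2].mean().round(4)
print('eye',circ(box('scene',135,205,180,250,.045,.06)),circ(box('side',290,380,305,360,.045,.06)))
for n,b in(('scene',(175,205,183,210)),('side',(290,318,330,360))): print('tail?',circ(box(n,*b,.031,.042)))
print('bracket',rect(box('scene',360,420,200,270,.025,.07)),rect(box('side',150,230,185,230,.025,.07)))
print('cups top', [circ(box(*b,.05,.065)) for b in (('scene',385,420,280,320),('side',285,320,260,295),('side',225,255,165,195),('scene',215,262,220,255))])
print('cups any', [rect(box(*b,.012,.065)) for b in (('scene',385,420,280,320),('side',285,320,260,295),('side',225,255,165,195))])
P=box('scene',255,365,190,240,.235,.265);print('head',rect(P))
P=box('scene',295,330,185,215,.305,.34);print('cyltop',rect(P),P.mean(0))
P=box('scene',165,215,190,225,.23,.32);print('grip scene',rect(P))
P=box('side',335,375,185,210,.2,.32);print('grip side',rect(P))
P=box('scene',285,330,280,305,.02,.04);print('V',rect(P))
# back face of crosshead (plane facing cam)
P=box('scene',262,358,222,260,.17,.24)
c=P.mean(0);u,s,vt=np.linalg.svd(P-c,full_matrices=False);print('backface',c,vt[2],s)
for n in S:
    W=S[n]['W'];z=W[...,2];print('bench z',np.nanmedian(z[np.abs(z)<.02]))
E
```

```text
link scene (690, array([ 456.3, -291.9]), array([ 65.3, 192.1]), 70.2, 'z', array([0.0273, 0.0385, 0.0517]))
link side (1319, array([ 453.8, -285.9]), array([ 65. , 191.4]), 61.8, 'z', array([0.0287, 0.0374, 0.052 ]))
eye (array([ 515.3, -314.8,   32.2]), np.float64(0.0495)) (array([ 511.3, -315.8,   31.9]), np.float64(0.0501))
tail? (array([ 386.2, -255.9,   21.1]), np.float64(0.0355))
tail? (array([ 391.2, -261. ,   27.5]), np.float64(0.0362))
bracket (1093, array([476.3, 308.6]), array([ 62.1, 196.7]), 60.4, 'z', array([0.0301, 0.0386, 0.0512])) (848, array([471.4, 306.4]), array([ 71.7, 193.1]), 60.2, 'z', array([0.0278, 0.0373, 0.0515]))
cups top [(array([677.6, 310.2,  23.9]), np.float64(0.054)), (array([ 520.8, -115.3,   24.5]), np.float64(0.0546)), (array([670.6, 305. ,  24.5]), np.float64(0.0544)), (array([ 529.2, -116.3,   20.9]), np.float64(0.0545))]
cups any [(626, array([680.1, 309.2]), array([58.1, 53.8]), 78.5, 'z', array([0.0167, 0.0487, 0.0562])), (508, array([ 517.2, -117.1]), array([56.3, 62.2]), 7.5, 'z', array([0.014 , 0.0466, 0.0571])), (331, array([667.8, 304.9]), array([56.9, 61.9]), 13.2, 'z', array([0.0152, 0.0435, 0.057 ]))]
head (1969, array([635.4,  77.4]), array([215.6,  74.9]), 88.0, 'z', array([0.2377, 0.2491, 0.2562]))
cyltop (509, array([646.1,  85.1]), array([50.6, 48.8]), 83.6, 'z', array([0.308 , 0.3194, 0.332 ])) [0.65246863 0.08464679 0.32012883]
grip scene (825, array([ 641.6, -160.1]), array([92.1, 41.5]), 88.6, 'z', array([0.2509, 0.2685, 0.2833]))
grip side (502, array([ 636. , -153.5]), array([108.8,  43.1]), 89.7, 'z', array([0.2496, 0.2702, 0.2843]))
V (227, array([675.9,  84.1]), array([84. , 33.2]), 88.9, 'z', array([0.0209, 0.0285, 0.0315]))
backface [0.66839782 0.08521533 0.20579894] [ 0.99988341 -0.01507717 -0.00241572] [2.52560012 0.8949414  0.047904  ]
bench z -0.00039185818756304336
bench z 0.0004207655063380722
```

```bash
python3 -m jog '-0.06 -0.14 -0.02 0 0 0 -1;-0.06 -0.14 -0.02 0 0 0 -1;-0.06 -0.14 -0.02 0 0 0 -1;-0.06 -0.14 -0.02 0 0 0 -1;-0.06 -0.14 -0.02 0 0 0 -1'
python3 -m jog '-0.05 -0.141 0 0 0 0 -1;-0.05 -0.141 0 0 0 0 -1;-0.05 -0.141 0 0 0 0 -1;-0.05 -0.141 0 0 0 0 -1;-0.05 -0.141 0 0 0 0 -1'
python3 - <<'E'
from h import *
print(camera_model("wrist")); s=sense(); print(s['q'],s['tool_pos'],s['time_s'])
p,d=snapshot("wrist"); cv2.imwrite("pics/w1.png",p[...,::-1])
E
```

```text
time_s: 0.52
tool_pos: [0.4879, -0.1434, 0.2354]
eef_rot: [0.708, 0.706, -0.001, -0.001]
wrist_force: [-0.0, 0.1, -0.4]
width: 1.0
finger_force: 0.0
time_s: 0.93
tool_pos: [0.4387, -0.2843, 0.2361]
eef_rot: [0.708, 0.706, -0.0, 0.0]
wrist_force: [1.0, -0.2, 0.7]
width: 0.997
finger_force: 0.0
{'fx': 325.19226210127806, 'fy': 325.19226210127806, 'cx': 277.77186919236414, 'cy': 207.83848522601207, 'T_tool_cam': array([[-3.81942909e-04,  9.58622088e-01,  2.84681482e-01,
         7.28102375e-02],
       [ 9.99999926e-01,  3.52339026e-04,  1.55201201e-04,
         6.28084859e-05],
       [ 4.84749036e-05,  2.84681520e-01, -9.58622152e-01,
        -1.18101689e-01],
       [ 0.00000000e+00,  0.00000000e+00,  0.00000000e+00,
         1.00000000e+00]])}
[-6.63768292e-01  3.24365721e-01  1.74355500e+00 -7.79064244e-04
  1.07347311e+00 -6.59967389e-01] [ 0.43873074 -0.28433208  0.23612848] 0.9333
```

View pics/w1.png

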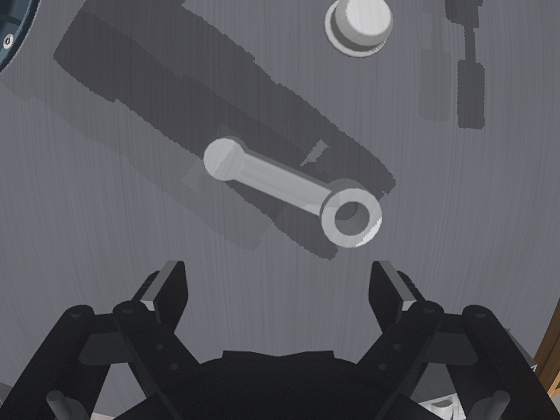

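The wrist view shows the link's eye at (352,217) with its bore, and the tail at (224,159). Cup A is at the top, around (360,25).

```bash
cat >> h.py <<'E'
def wray(u,v,pos,quat):
    m=camera_model("wrist");x,y=u-m['cx'],v-m['cy'];r=np.hypot(x,y);t=r/m['fx']
    c=np.array([x/r*np.sin(t),-y/r*np.sin(t),-np.cos(t)]);T=np.array(m['T_tool_cam']);A=R.from_quat(quat).as_matrix()
    return pos+A@T[:3,3],A@T[:3,:3]@c
def wpt(u,v,z,s):
    o,d=wray(u,v,s['tool_pos'],s['eef_rot']); return o+d*(z-o[2])/d[2]
E
python3 - <<'E'
from h import *
s=sense()
e=wpt(351,217,.05,s);t=wpt(224,159,.036,s);d=e-t;print(e,t,np.hypot(*d[:2]),np.degrees(np.arctan2(d[1],d[0])),(e+t)/2, wpt(360,25,.055,s))
E
```

```text
[ 0.51251531 -0.30966246  0.05      ] [ 0.38601202 -0.2532471   0.036     ] 0.1385127283736237 -24.034939080785232 [ 0.44926366 -0.28145478  0.043     ] [ 0.51595239 -0.12214102  0.055     ]
```

```bash
python3 -m jog '0 0 0 0 0 0.6 -1;0 0 0 0 0 0.6 -1;0 0 0 0 0 0.6 -1;0 0 0 0 0 0.6 -1;0 0 0 0 0 0.6 -1' >/dev/null
python3 -m jog '0 0 0 0 0 0.547 -1;0 0 0 0 0 0.547 -1;0 0 0 0 0 0.547 -1;0 0 0 0 0 0.547 -1;0 0 0 0 0 0.547 -1'
python3 -m jog '0 0 -0.04 0 0 0 -1;0 0 -0.08 0 0 0 -1;0 0 -0.11 0 0 0 -1;0 0 -0.11 0 0 0 -1;0 0 -0.11 0 0 0 -1'
python3 - <<'E'
from h import *
s=sense(); print(R.from_quat(s['eef_rot']).as_matrix().round(3))
p,d=snapshot("wrist"); cv2.imwrite("pics/w2.png",p[...,::-1])
E
```

```text
time_s: 1.82
tool_pos: [0.4405, -0.2796, 0.2362]
eef_rot: [0.206, 0.979, 0.0, -0.0]
wrist_force: [0.2, -0.5, -0.5]
width: 0.996
finger_force: 0.0
time_s: 2.23
tool_pos: [0.4401, -0.2798, 0.1259]
eef_rot: [0.21, 0.978, 0.001, -0.001]
wrist_force: [0.3, -0.4, -0.2]
width: 1.003
finger_force: 0.0
[[-0.912  0.41  -0.002]
 [ 0.41   0.912  0.002]
 [ 0.003  0.001 -1.   ]]
```

View pics/w2.png

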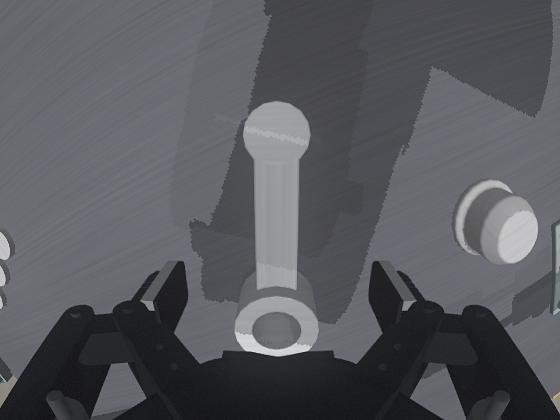

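The link is well centred between the fingers: eye at about (276,327), tail at (277,132). Next I descend and grip.

```bash
python3 - <<'E'
from h import *
s=sense();e=wpt(276.5,328,.05,s);t=wpt(277,132,.036,s);d=e-t;print(e,t,np.hypot(*d[:2]),np.degrees(np.arctan2(d[1],d[0])),(e+t)/2)
E
python3 -m jog '0 0 -0.04 0 0 0 -1;0 0 -0.075 0 0 0 -1;0 0 -0.094 0 0 0 -1;0 0 -0.094 0 0 0 -1;0 0 -0.094 0 0 0 -1'
python3 -m jog '0 0 0 0 0 0 1;0 0 0 0 0 0 1;0 0 0 0 0 0 1;0 0 0 0 0 0 1;0 0 0 0 0 0 1'
python3 -m jog '0 0 0 0 0 0 1;0 0 0 0 0 0 1;0 0 0 0 0 0 1;0 0 0 0 0 0 1;0 0 0 0 0 0 1'
```

```text
[ 0.51234791 -0.31355273  0.05      ] [ 0.38522468 -0.25576992  0.036     ] 0.1396394269593292 -24.443776275200218 [ 0.4487863  -0.28466133  0.043     ]
time_s: 2.7
tool_pos: [0.441, -0.2814, 0.0339]
eef_rot: [0.21, 0.978, -0.0, 0.001]
wrist_force: [-1.6, -0.3, 0.8]
width: 1.002
finger_force: 0.0
time_s: 3.12
tool_pos: [0.4404, -0.2812, 0.0333]
eef_rot: [0.21, 0.978, -0.0, 0.001]
wrist_force: [-1.1, 1.2, 11.8]
width: 0.342
finger_force: 60.2
time_s: 3.53
tool_pos: [0.4404, -0.2812, 0.0333]
eef_rot: [0.21, 0.978, -0.0, 0.001]
wrist_force: [-2.1, 2.4, 10.7]
width: 0.34
finger_force: 60.5
```

```bash
python3 -m jog '0 0 0.03 0 0 0 1;0 0 0.06 0 0 0 1;0 0 0.08 0 0 0 1;0 0 0.08 0 0 0 1;0 0 0.08 0 0 0 1'
python3 -m jog '-0.04 0 0.01 0 0 0.2 1;-0.04 0 0.01 0 0 0.41 1;-0.04 0 0.01 0 0 0.41 1;-0.04 0 0.01 0 0 0.41 1;-0.04 0 0.01 0 0 0.41 1'
python3 - <<'E'
from h import *
for n in("scene","side"):
    p,W=cloud(n); np.savez(f"{n}1.npz",p=p,W=W)
    big=cv2.resize(p[130:330,200:400] if n=='scene' else p[110:310,200:400],None,fx=2.9,fy=2.9,interpolation=cv2.INTER_CUBIC)
    cv2.imwrite(f"pics/{n}1.png",big[...,::-1])
a,b=[cv2.imread(f"pics/{n}1.png") for n in("scene","side")]
cv2.imwrite("pics/both1.png",cv2.resize(np.hstack([a,b]),(800,400),interpolation=cv2.INTER_AREA))
E
```

```text
time_s: 3.95
tool_pos: [0.44, -0.281, 0.1126]
eef_rot: [0.21, 0.978, -0.0, 0.0]
wrist_force: [0.0, 0.9, -5.1]
width: 0.339
finger_force: 61.6
time_s: 4.37
tool_pos: [0.3991, -0.2804, 0.1207]
eef_rot: [0.006, 1.0, 0.001, -0.001]
wrist_force: [0.1, 0.5, -4.0]
width: 0.339
finger_force: 61.5
```

View pics/both1.png

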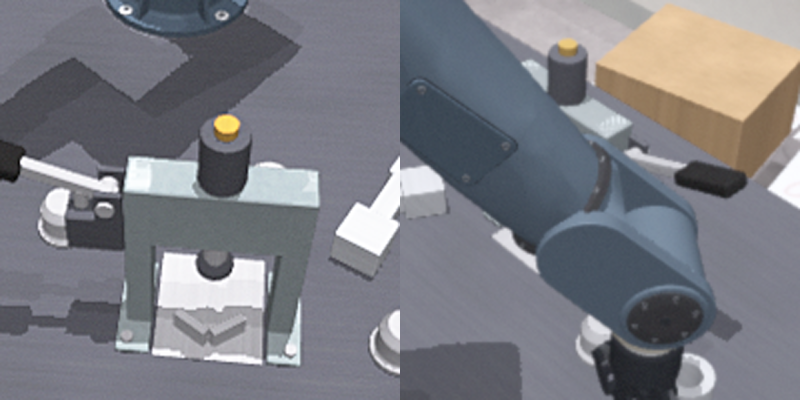

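Left half (scene): the press with its V-stop, notch at about (209,335) in the crop, and the cylinder cap at (227,127). Right half (side): the arm hides the opening, but the cap at (568,47) is visible. I triangulate the cap and fit planes.

```bash
python3 - <<'E'
from h import *
rays=[]
for n,b in(("scene",(295,330,180,205)),("side",(270,310,110,145))):
    S=np.load(n+"1.npz");p=S['p'].astype(int);u0,u1,v0,v1=b
    m=(p[...,0]-p[...,2]>90);k=np.zeros_like(m);k[v0:v1,u0:u1]=1;m&=k
    P=S['W'][m];P=P[~np.isnan(P[:,0])];v,u=np.nonzero(m);c=camera_model(n)
    A=R.from_quat(c['attitude']).as_matrix();d=A@np.array([(u.mean()-c['cx'])/c['fx'],-(v.mean()-c['cy'])/c['fy'],-1])
    rays.append((np.array(c['xyz']),d/np.linalg.norm(d)));print(n,m.sum(),np.median(P,0))
M=sum(np.eye(3)-np.outer(d,d) for o,d in rays);q=sum((np.eye(3)-np.outer(d,d))@o for o,d in rays);x=np.linalg.solve(M,q)
print('cap tri',x,[np.linalg.norm(np.cross(x-o,d)) for o,d in rays])
W=np.load("scene1.npz")['W']
P=W[165:260,255:365].reshape(-1,3)
for lo,hi in((.16,.245),(.03,.15)):
    Q=P if lo>.1 else W[235:300,255:365].reshape(-1,3)
    Q=Q[(Q[:,2]>lo)&(Q[:,2]<hi)&(Q[:,0]>.655)&(Q[:,0]<.685)]
    A=np.c_[Q[:,1],Q[:,2],np.ones(len(Q))];c=np.linalg.lstsq(A,Q[:,0],rcond=None)[0];e=Q[:,0]-A@c;k=abs(e)<.003
    c=np.linalg.lstsq(A[k],Q[k,0],rcond=None)[0];print('back plane x at y=.085',c@[.085,lo/2+hi/2,1],'yaw deg',-np.degrees(c[0])*-1*-1,len(Q),Q[:,1].min(),Q[:,1].max())
Q=P[(P[:,2]>.247)&(P[:,2]<.256)&(P[:,1]>-.03)];print('top',cv2.minAreaRect((Q[:,:2]*1e3).astype(np.float32)))
Q=P[(P[:,2]>.27)&(P[:,2]<.305)];print('cyl y',Q[:,1].min(),Q[:,1].max(),np.percentile(Q[:,0],98))
W2=np.load("side0.npz")['W'];Q=W2[130:260,240:330].reshape(-1,3);Q=Q[(Q[:,2]>.02)&(Q[:,2]<.15)&(Q[:,0]>.6)&(Q[:,0]<.63)&(Q[:,1]<.02)&(Q[:,1]>-.03)]
print('side front face x',np.median(Q[:,0]),len(Q),np.percentile(Q[:,1],[2,98]))
E
```

```text
scene 106 [0.64386034 0.08560496 0.33106323]
side 33 [0.63844387 0.08284679 0.33221293]
cap tri [0.64237583 0.08579457 0.32903604] [np.float64(2.9695892870467858e-05), np.float64(2.969589287041877e-05)]
back plane x at y=.085 0.6683014510933504 yaw deg -1.089471585100402 2513 -0.030263497863399713 0.18445743298188363
back plane x at y=.085 0.6678655619246329 yaw deg -0.9061704287279324 1014 -0.030976634781584134 0.18417853964435932
top ((644.6946411132812, 84.84839630126953), (199.20709228515625, 52.13554382324219), 88.74861907958984)
cyl y 0.0597243493455925 0.11007163234782305 0.6700629724643212
side front face x 0.6158960914369077 375 [-0.01870138  0.01233828]
```

```bash
python3 -m jog '0 0.03 0 0 0 0 1;0 0.06 0 0 0 0 1;0 0.09 0 0 0 0 1;0 0.12 0 0 0 0 1;0 0.15 0 0 0 0 1' >/dev/null
python3 -m jog '0 0.03 0 0 0 0 1;0 0.06 0 0 0 0 1;0 0.09 0 0 0 0 1;0.01 0.12 0 0 0 0 1;0.015 0.15 0 0 0 0 1' >/dev/null
python3 -m jog '0.01 0.03 0 0 0 0 1;0.015 0.06 0 0 0 0 1;0.015 0.07 0 0 0 0 1;0.015 0.07 0 0 0 0 1;0.015 0.07 0 0 0 0 1'
python3 -m jog '0 0 -0.03 0 0 0 1;0 0 -0.055 0 0 0 1;0 0 -0.07 0 0 0 1;0 0 -0.075 0 0 0 1;0 0 -0.075 0 0 0 1'
python3 - <<'E'
from h import *
s=sense();print(s['tool_pos'],R.from_quat(s['eef_rot']).as_matrix().round(3)[:,1])
p,d=snapshot("wrist"); cv2.imwrite("pics/w3.png",p[...,::-1])
E
```

```text
time_s: 5.72
tool_pos: [0.4295, 0.0891, 0.1218]
eef_rot: [0.007, 1.0, -0.0, -0.001]
wrist_force: [0.4, 0.3, -5.2]
width: 0.34
finger_force: 61.9
time_s: 6.13
tool_pos: [0.4293, 0.088, 0.0464]
eef_rot: [0.008, 1.0, -0.0, -0.001]
wrist_force: [-0.6, -0.3, -3.9]
width: 0.341
finger_force: 61.8
[0.42930916 0.08804806 0.04640167] [ 0.016  1.    -0.   ]
```

View pics/w3.png

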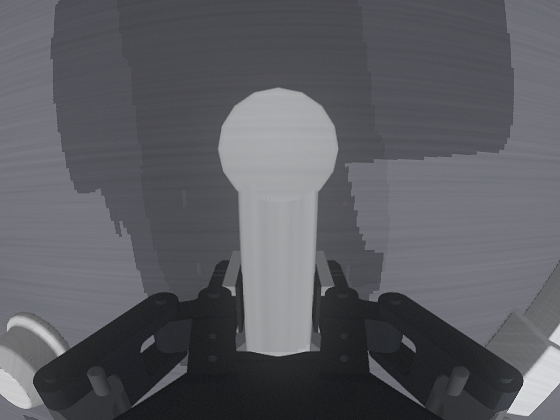

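The tail is at (278,145) and the web lies straight between the pads. I lower it to the bench and check the offset along the grip.

```bash
python3 - <<'E'
from h import *
s=sense();print(wpt(278,145,.036+.0133,s)-s['tool_pos'])
E
python3 -m jog '0 0 -0.005 0 0 0 1;0 0 -0.009 0 0 0 1;0 0 -0.011 0 0 0 1;0 0 -0.0125 0 0 0 1;0 0 -0.0125 0 0 0 1'
```

```text
[-0.06139061  0.0012407   0.00199897]
time_s: 6.6
tool_pos: [0.43, 0.089, 0.0347]
eef_rot: [0.007, 1.0, -0.0, -0.0]
wrist_force: [-0.3, -0.3, -4.8]
width: 0.34
finger_force: 61.9
```

```bash
python3 -m jog '0 0 -0.001 0 0 0 1;0 0 -0.001 0 0 0 1;0 0 -0.0015 0 0 0 1;0 0 -0.002 0 0 0 1;0 0 -0.002 0 0 0 1'
```

```text
time_s: 7.02
tool_pos: [0.4301, 0.0891, 0.0333]
eef_rot: [0.007, 1.0, 0.0, 0.0]
wrist_force: [-2.7, -1.1, 6.6]
width: 0.339
finger_force: 63.5
```

```bash
python3 -m jog '0.015 0 0 0 0 0 1;0.03 -0.0005 0 0 0 0 1;0.045 -0.001 0 0 0 0 1;0.06 -0.001 0 0 0 0 1;0.06 -0.001 0 0 0 0 1'
python3 -m jog '0.015 0 0 0 0 0 1;0.03 -0.0005 0 0 0 0 1;0.045 -0.001 0 0 0 0 1;0.057 -0.001 0 0 0 0 1;0.057 -0.001 0 0 0 0 1'
```

```text
time_s: 7.43
tool_pos: [0.4924, 0.088, 0.0333]
eef_rot: [0.007, 1.0, 0.0, 0.001]
wrist_force: [3.0, -0.8, -1.2]
width: 0.339
finger_force: 63.0
time_s: 7.85
tool_pos: [0.5483, 0.087, 0.0331]
eef_rot: [0.007, 1.0, 0.0, 0.001]
wrist_force: [3.1, 0.7, 0.8]
width: 0.34
finger_force: 63.1
```

```bash
python3 -m jog '0.003 0 0 0 0 0 1;0.006 0 0 0 0 0 1;0.009 0 0 0 0 0 1;0.011 0 0 0 0 0 1;0.011 0 0 0 0 0 1'
python3 - <<'E'
from h import *
p,d=snapshot("scene"); p=cv2.resize(p[180:330,230:380],(600,600),interpolation=cv2.INTER_CUBIC); cv2.imwrite("pics/s4.png",p[...,::-1])
E
```

```text
time_s: 8.27
tool_pos: [0.5561, 0.0872, 0.033]
eef_rot: [0.007, 1.0, -0.0, -0.002]
wrist_force: [-7.6, 0.2, 9.5]
width: 0.341
finger_force: 64.6
```

View pics/s4.png

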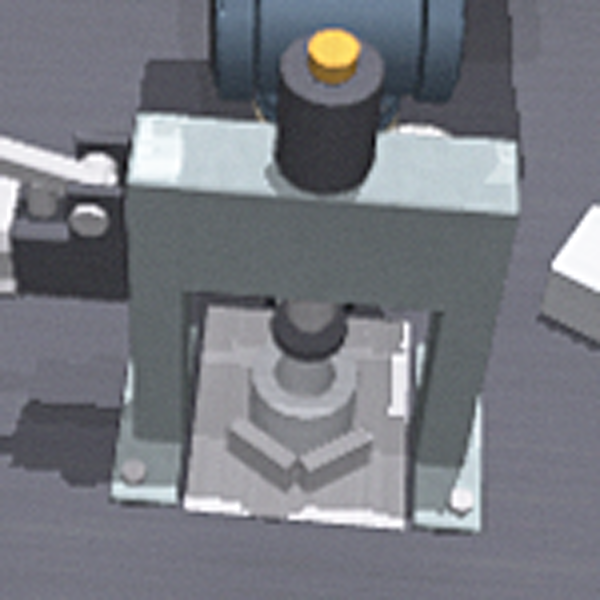

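The eye sits right at the V plates in the crop (eye about (303,385), plates at (262,452) and (335,455)). The contact force came 6 mm early, so I measure the eye against the V.

```bash
python3 - <<'E'
from h import *
p,W=cloud("scene")
Q=W[265:302,285:325].reshape(-1,3)
E=Q[(Q[:,2]>.043)&(Q[:,2]<.057)]
h=cv2.convexHull((E[:,:2]*1e3).astype(np.float32))[:,0];print(len(E),cv2.minEnclosingCircle(h),E.min(0),E.max(0))
V=Q[(Q[:,2]>.022)&(Q[:,2]<.036)];V=V[V[:,0]>.66]
print(V.min(0),V.max(0))
for y in np.arange(.055,.12,.006):
    k=V[abs(V[:,1]-y)<.003]; e=E[abs(E[:,1]-y)<.003]
    print(round(y,3),k[:,0].min().round(4) if len(k) else None,k[:,0].max().round(4) if len(k) else None, e[:,0].max().round(4) if len(e) else None)
s=sense();print(s['q'],s['wrist_force'],s['torque'])
E
```

```text
271 ((639.1320190429688, 85.28588104248047), 32.32496643066406) [0.61680204 0.05413438 0.04306593] [0.67094591 0.11462793 0.05428455]
[0.66030583 0.04237908 0.02209621] [0.69322027 0.12626414 0.03586834]
0.055 0.664 0.6792 0.6544
0.061 0.6603 0.6825 0.6605
0.067 0.663 0.6866 0.6639
0.073 0.6635 0.6917 0.6689
0.079 0.6667 0.6922 0.6687
0.085 0.6675 0.6885 0.6709
0.091 0.6666 0.6932 0.6683
0.097 0.6646 0.6891 0.6695
0.103 0.6624 0.6866 0.6651
0.109 0.6665 0.6824 0.6589
0.115 0.6617 0.6787 0.6536
[ 7.26600407e-02  6.91643714e-01  1.75019429e+00  1.00116291e-04
  7.02602453e-01 -1.48456338e+00] [-6.43889283  0.5170423   8.66994379] [6.06698600e-04 1.32310935e+00 8.25876119e-03]
```

```bash
python3 -m jog '0.001 0 0 0 0 0 1;0.002 0 0 0 0 0 1;0.002 0 0 0 0 0 1'
python3 -m jog '0.001 0 0 0 0 0 1;0.002 0 0 0 0 0 1;0.002 0 0 0 0 0 1'
python3 -m jog '0.001 0 0.0005 0 0 0 1;0.002 0 0.0005 0 0 0 1;0.002 0 0.0005 0 0 0 1'
```

```text
time_s: 8.62
tool_pos: [0.5577, 0.0871, 0.033]
eef_rot: [0.007, 1.0, -0.0, -0.002]
wrist_force: [-9.2, 0.6, 12.0]
width: 0.339
finger_force: 64.7
time_s: 8.87
tool_pos: [0.5597, 0.0872, 0.033]
eef_rot: [0.007, 1.0, -0.0, -0.002]
wrist_force: [-8.8, 0.4, 11.2]
width: 0.34
finger_force: 64.7
time_s: 9.12
tool_pos: [0.5632, 0.087, 0.033]
eef_rot: [0.007, 1.0, -0.0, -0.001]
wrist_force: [-3.8, 0.1, -1.3]
width: 0.334
finger_force: 63.1
```

```bash
python3 -m jog '0.001 0 0 0 0 0 1;0.002 0 0 0 0 0 1;0.002 0 0 0 0 0 1'
python3 -m jog '0.001 0 0 0 0 0 1;0.002 0 0 0 0 0 1;0.002 0 0 0 0 0 1'
```

```text
time_s: 9.37
tool_pos: [0.5633, 0.0871, 0.033]
eef_rot: [0.007, 1.0, -0.0, -0.003]
wrist_force: [-15.4, 0.4, 11.3]
width: 0.344
finger_force: 64.7
time_s: 9.62
tool_pos: [0.5634, 0.0871, 0.033]
eef_rot: [0.007, 1.0, -0.0, -0.006]
wrist_force: [-26.9, -0.3, 21.4]
width: 0.347
finger_force: 66.1
```

Seated: motion stopped at 0.5633, as predicted, and the force is rising. I relax, release and back out.

```bash
python3 -m jog '-0.002 0 0 0 0 0 1;-0.0035 0 0 0 0 0 1;-0.0035 0 0 0 0 0 1'
python3 -m jog '0 0 0 0 0 0 -0.4;0 0 0 0 0 0 -0.4;0 0 0 0 0 0 -0.4;0 0 0 0 0 0 -0.4;0 0 0 0 0 0 -0.4'
python3 -m jog '0 0 0.02 0 0 0 -0.4;0 0 0.04 0 0 0 -0.4;-0.005 0 0.07 0 0 0 -0.4;-0.03 0 0.1 0 0 0 -0.4;-0.05 0 0.12 0 0 0 -0.4'
python3 - <<'E'
from h import *
p,W=cloud("scene")
Q=W[265:302,285:325].reshape(-1,3)
E=Q[(Q[:,2]>.043)&(Q[:,2]<.057)]
print(cv2.minEnclosingCircle((E[:,:2]*1e3).astype(np.float32)))
s=sense();w,_=snapshot("wrist")
a=cv2.resize(p[180:330,230:380],(400,400),interpolation=cv2.INTER_CUBIC);b=cv2.resize(w[:,70:490],(400,400))
cv2.imwrite("pics/s5.png",np.hstack([a,b])[...,::-1]);print(s['tool_pos'],s['q'],s['width'])
E
```

```text
time_s: 9.87
tool_pos: [0.5632, 0.087, 0.033]
eef_rot: [0.007, 1.0, -0.0, -0.001]
wrist_force: [-7.7, -0.5, 3.6]
width: 0.342
finger_force: 63.5
time_s: 10.28
tool_pos: [0.5648, 0.087, 0.0334]
eef_rot: [0.007, 1.0, 0.0, 0.0]
wrist_force: [0.3, -1.0, 0.9]
width: 0.7
finger_force: 0.0
time_s: 10.7
tool_pos: [0.5144, 0.087, 0.1555]
eef_rot: [0.007, 1.0, 0.0, 0.001]
wrist_force: [0.6, -0.1, 0.4]
width: 0.699
finger_force: 0.0
((645.4638061523438, 84.31695556640625), 32.159690856933594)
[0.51234666 0.08728635 0.15792606] [ 7.91249024e-02  4.23521286e-01  1.82153634e+00  8.64810160e-05
  8.93241578e-01 -1.47828825e+00] 0.6974431016880651
```

View pics/s5.png

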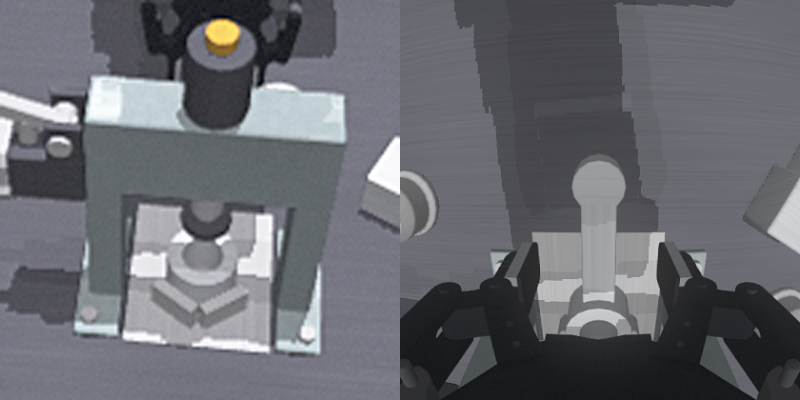

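The eye sits in the V under the pad (left: eye at (204,256), plates at (176,303) and (222,303)). The tail points straight out of the front (right: tail at (599,184)). Now I go to the lever with shut fingers.

```bash
python3 -m jog '0 0 0.04 0 0 0 1;0 0 0.08 0 0 0 1;0 0 0.12 0 0 0 1;0 0 0.16 0 0 0 1;0 0 0.2 0 0 0 1'
python3 -m jog '0 -0.04 0 0 0 0 1;0 -0.08 0 0 0 0 1;0 -0.12 0 0 0 0 1;0 -0.16 0 0 0 0 1;0 -0.16 0 0 0 0 1' >/dev/null
python3 -m jog '0.025 -0.04 0 0 0 0 1;0.05 -0.08 0 0 0 0 1;0.085 -0.102 0 0 0 0 1;0.12 -0.102 0 0 0 0 1;0.126 -0.102 0 0 0 0 1'
python3 - <<'E'
from h import *
s=sense();print(s['tool_pos'],s['q'],s['width'])
p,W=cloud("scene");p2,W2=cloud("side")
for w,b in((W,(160,220,185,230)),(W2,(320,380,180,215))):
    Q=w[b[2]:b[3],b[0]:b[1]].reshape(-1,3);Q=Q[(Q[:,2]>.22)&(Q[:,2]<.31)&(Q[:,1]<-.11)&(Q[:,1]>-.23)];print(len(Q),np.percentile(Q,[2,50,98],axis=0).round(3).tolist())
b=p2[100:260,260:440]
cv2.imwrite("pics/s6.png",np.hstack([cv2.resize(p[120:270,130:330],(400,300)),cv2.resize(b,(338,300))])[...,::-1])
E
```

```text
time_s: 11.22
tool_pos: [0.5147, 0.087, 0.3548]
eef_rot: [0.007, 1.0, -0.0, -0.0]
wrist_force: [0.1, 0.7, 0.3]
width: 0.008
finger_force: 0.0
time_s: 12.05
tool_pos: [0.6444, -0.1769, 0.35]
eef_rot: [0.008, 1.0, 0.0, -0.001]
wrist_force: [-1.3, 0.7, -1.0]
width: 0.0
finger_force: 0.0
[ 0.64437177 -0.17692322  0.34999342] [-3.37704067e-01  5.09188633e-01  1.18503140e+00  2.69378621e-04
  1.44907291e+00 -1.89291997e+00] 0.00028091722907544226
846 [[0.623, -0.2, 0.245], [0.647, -0.159, 0.268], [0.661, -0.114, 0.284]]
491 [[0.616, -0.207, 0.247], [0.628, -0.17, 0.271], [0.653, -0.114, 0.285]]
```

View pics/s6.png

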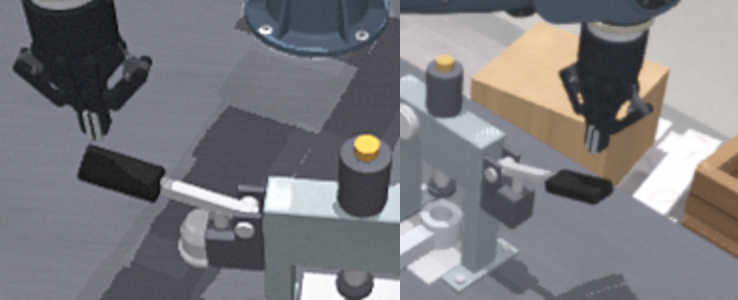

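The shut fingertips hang above the rubber grip (left: tips at (93,133), grip at (122,172); right: tips at (594,145), grip at (579,187)). First stroke, with a reading on the way.

```bash
python3 -m jog '-0.004 0 -0.03 0 0 0 1;-0.004 0 -0.045 0 0 0 1;-0.004 0 -0.055 0 0 0 1;-0.004 0 -0.065 0 0 0 1;-0.004 0 -0.065 0 0 0 1'
python3 -m jog '0 0 -0.02 0 0 0 1;0 0 -0.035 0 0 0 1;0 0 -0.05 0 0 0 1;0 0 -0.06 0 0 0 1;0 0 -0.065 0 0 0 1'
python3 -m jog '0 0 -0.007 0 0 0 1;0 0 -0.014 0 0 0 1;0 0 -0.018 0 0 0 1;0 0 -0.018 0 0 0 1'
```

```text
time_s: 12.57
tool_pos: [0.636, -0.1748, 0.2879]
eef_rot: [0.007, 1.0, -0.0, 0.0]
wrist_force: [-0.1, 0.6, 3.7]
width: -0.002
finger_force: 2.1
time_s: 12.98
tool_pos: [0.6376, -0.176, 0.2259]
eef_rot: [0.007, 1.0, -0.001, 0.003]
wrist_force: [-0.1, -2.3, 16.5]
width: 0.0
finger_force: 8.3
time_s: 13.32
tool_pos: [0.6378, -0.1744, 0.2084]
eef_rot: [0.007, 1.0, -0.0, 0.003]
wrist_force: [-0.3, 2.9, 16.0]
width: 0.001
finger_force: 7.0
```

```bash
python3 -m jog '0 0 -0.003 0 0 0 1;0 0 -0.006 0 0 0 1;0 0 -0.006 0 0 0 1'
python3 -m jog '0 0 -0.002 0 0 0 1;0 0 -0.004 0 0 0 1;0 0 -0.004 0 0 0 1'
```

```text
time_s: 13.57
tool_pos: [0.638, -0.1746, 0.2029]
eef_rot: [0.007, 1.0, -0.0, 0.003]
wrist_force: [0.2, 2.3, 15.2]
width: -0.002
finger_force: 6.9
time_s: 13.82
tool_pos: [0.6382, -0.1743, 0.2008]
eef_rot: [0.007, 1.0, -0.0, 0.004]
wrist_force: [-5.4, 6.9, 28.1]
width: -0.001
finger_force: 11.9
```

End stop felt (force up to 28 N). Up, let the lever spring back, and look before stroke 2.

```bash
python3 -m jog '0 0 0.03 0 0 0 1;0 0 0.06 0 0 0 1;0 0 0.09 0 0 0 1;0 0 0.12 0 0 0 1;0 0 0.12 0 0 0 1'
python3 -m jog '0 0 0 0 0 0 1;0 0 0 0 0 0 1;0 0 0 0 0 0 1;0 0 0 0 0 0 1;0 0 0 0 0 0 1' >/dev/null
python3 -m jog '0 0 0 0 0 0 1;0 0 0 0 0 0 1;0 0 0 0 0 0 1;0 0 0 0 0 0 1;0 0 0 0 0 0 1'
python3 - <<'E'
from h import *
p,W=cloud("scene")
Q=W[185:230,160:220].reshape(-1,3);Q=Q[(Q[:,2]>.15)&(Q[:,2]<.31)&(Q[:,1]<-.11)&(Q[:,1]>-.23)];print(len(Q),np.percentile(Q,[2,50,98],axis=0).round(3).tolist())
cv2.imwrite("pics/s7.png",np.hstack([cv2.resize(p[180:330,130:380],(800,480),interpolation=cv2.INTER_CUBIC)])[...,::-1])
E
```

```text
time_s: 14.23
tool_pos: [0.6379, -0.1751, 0.3232]
eef_rot: [0.007, 1.0, -0.002, 0.005]
wrist_force: [1.1, -0.4, 0.7]
width: -0.001
finger_force: 0.0
time_s: 15.07
tool_pos: [0.6365, -0.175, 0.3153]
eef_rot: [0.007, 1.0, 0.0, -0.0]
wrist_force: [0.0, 0.2, 0.9]
width: 0.002
finger_force: 0.0
868 [[0.624, -0.2, 0.245], [0.648, -0.16, 0.269], [0.661, -0.114, 0.307]]
```

View pics/s7.png

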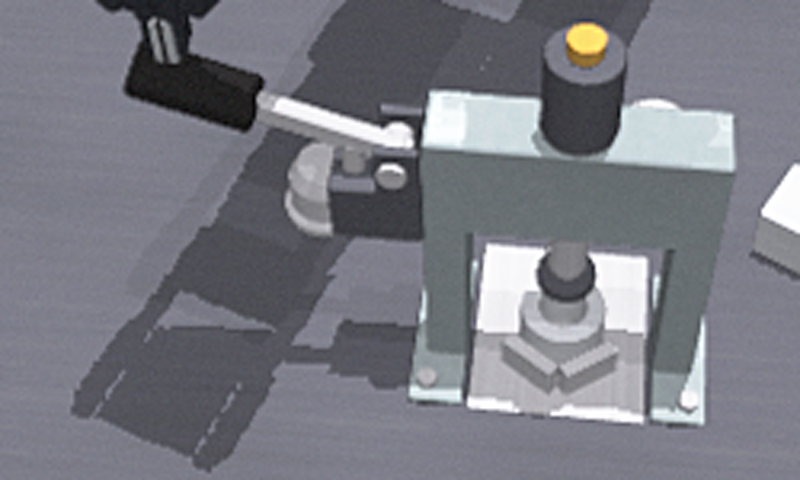

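The lever is back up (grip at (195,88)) and the pad has come down to (566,272), with the eye still in the V. Stroke 2.

```bash
python3 -m jog '0 0 -0.02 0 0 0 1;0 0 -0.035 0 0 0 1;0 0 -0.05 0 0 0 1;0 0 -0.065 0 0 0 1;0 0 -0.08 0 0 0 1' >/dev/null
python3 -m jog '0 0 -0.012 0 0 0 1;0 0 -0.024 0 0 0 1;0 0 -0.032 0 0 0 1;0 0 -0.04 0 0 0 1;0 0 -0.04 0 0 0 1'
python3 -m jog '0 0 0 0 0 0 1;0 0 0 0 0 0 1'
python3 -m jog '0 0 0.03 0 0 0 1;0 0 0.06 0 0 0 1;0 0 0.09 0 0 0 1;0 0 0.12 0 0 0 1;0 0 0.12 0 0 0 1' >/dev/null
python3 -m jog '0 0 0 0 0 0 1;0 0 0 0 0 0 1;0 0 0 0 0 0 1;0 0 0 0 0 0 1;0 0 0 0 0 0 1' >/dev/null
python3 -m jog '0 0 0 0 0 0 1;0 0 0 0 0 0 1;0 0 0 0 0 0 1;0 0 0 0 0 0 1;0 0 0 0 0 0 1'
```

```text
time_s: 15.95
tool_pos: [0.6381, -0.1752, 0.2]
eef_rot: [0.007, 1.0, -0.001, 0.003]
wrist_force: [-8.8, 2.8, 30.5]
width: 0.0
finger_force: 13.6
time_s: 16.12
tool_pos: [0.6381, -0.1753, 0.2001]
eef_rot: [0.007, 1.0, -0.001, 0.003]
wrist_force: [-5.8, 2.6, 30.4]
width: 0.002
finger_force: 13.4
time_s: 17.37
tool_pos: [0.6365, -0.175, 0.3153]
eef_rot: [0.007, 1.0, -0.0, 0.0]
wrist_force: [-0.2, -0.1, 0.2]
width: -0.001
finger_force: 0.0
```

Good. Strokes 3, 4 and 5 (extra strokes do no harm).

```bash
python3 -m jog '0 0 -0.02 0 0 0 1;0 0 -0.035 0 0 0 1;0 0 -0.05 0 0 0 1;0 0 -0.065 0 0 0 1;0 0 -0.08 0 0 0 1' >/dev/null
python3 -m jog '0 0 -0.012 0 0 0 1;0 0 -0.024 0 0 0 1;0 0 -0.032 0 0 0 1;0 0 -0.04 0 0 0 1;0 0 -0.04 0 0 0 1'
python3 -m jog '0 0 0 0 0 0 1;0 0 0 0 0 0 1'
python3 -m jog '0 0 0.03 0 0 0 1;0 0 0.06 0 0 0 1;0 0 0.09 0 0 0 1;0 0 0.12 0 0 0 1;0 0 0.12 0 0 0 1' >/dev/null
python3 -m jog '0 0 0 0 0 0 1;0 0 0 0 0 0 1;0 0 0 0 0 0 1;0 0 0 0 0 0 1;0 0 0 0 0 0 1' >/dev/null
python3 -m jog '0 0 0 0 0 0 1;0 0 0 0 0 0 1;0 0 0 0 0 0 1;0 0 0 0 0 0 1;0 0 0 0 0 0 1'
python3 -m jog '0 0 -0.02 0 0 0 1;0 0 -0.035 0 0 0 1;0 0 -0.05 0 0 0 1;0 0 -0.065 0 0 0 1;0 0 -0.08 0 0 0 1' >/dev/null
python3 -m jog '0 0 -0.012 0 0 0 1;0 0 -0.024 0 0 0 1;0 0 -0.032 0 0 0 1;0 0 -0.04 0 0 0 1;0 0 -0.04 0 0 0 1'
python3 -m jog '0 0 0 0 0 0 1;0 0 0 0 0 0 1'
python3 -m jog '0 0 0.03 0 0 0 1;0 0 0.06 0 0 0 1;0 0 0.09 0 0 0 1;0 0 0.12 0 0 0 1;0 0 0.12 0 0 0 1' >/dev/null
python3 -m jog '0 0 0 0 0 0 1;0 0 0 0 0 0 1;0 0 0 0 0 0 1;0 0 0 0 0 0 1;0 0 0 0 0 0 1' >/dev/null
python3 -m jog '0 0 0 0 0 0 1;0 0 0 0 0 0 1;0 0 0 0 0 0 1;0 0 0 0 0 0 1;0 0 0 0 0 0 1'
python3 -m jog '0 0 -0.02 0 0 0 1;0 0 -0.035 0 0 0 1;0 0 -0.05 0 0 0 1;0 0 -0.065 0 0 0 1;0 0 -0.08 0 0 0 1' >/dev/null
python3 -m jog '0 0 -0.012 0 0 0 1;0 0 -0.024 0 0 0 1;0 0 -0.032 0 0 0 1;0 0 -0.04 0 0 0 1;0 0 -0.04 0 0 0 1'
python3 -m jog '0 0 0 0 0 0 1;0 0 0 0 0 0 1'
python3 -m jog '0 0 0.03 0 0 0 1;0 0 0.06 0 0 0 1;0 0 0.09 0 0 0 1;0 0 0.12 0 0 0 1;0 0 0.14 0 0 0 1' >/dev/null
python3 -m jog '0 0 0.02 0 0 0 1;0 0 0.03 0 0 0 1;0 0 0.03 0 0 0 1;0 0 0.03 0 0 0 1;0 0 0.03 0 0 0 1' >/dev/null
python3 -m jog '0 0 0 0 0 0 1;0 0 0 0 0 0 1;0 0 0 0 0 0 1;0 0 0 0 0 0 1;0 0 0 0 0 0 1'
python3 - <<'E'
from h import *
p,W=cloud("scene");q,_=cloud("side")
cv2.imwrite("pics/s8.png",np.vstack([np.hstack([cv2.resize(p[180:330,130:380],(500,300),interpolation=cv2.INTER_CUBIC),cv2.resize(p[235:310,265:340],(300,300),interpolation=cv2.INTER_CUBIC)]),np.hstack([cv2.resize(q[130:280,200:400],(400,300),interpolation=cv2.INTER_CUBIC),cv2.resize(q,(400,300))])])[...,::-1])
E
```

```text
time_s: 18.2
tool_pos: [0.6381, -0.1752, 0.2]
eef_rot: [0.007, 1.0, -0.001, 0.003]
wrist_force: [-9.1, 3.6, 30.2]
width: -0.001
finger_force: 13.6
time_s: 18.37
tool_pos: [0.6381, -0.1752, 0.2001]
eef_rot: [0.007, 1.0, -0.001, 0.003]
wrist_force: [-6.9, 4.2, 29.5]
width: -0.001
finger_force: 13.4
time_s: 19.62
tool_pos: [0.6365, -0.175, 0.3152]
eef_rot: [0.007, 1.0, 0.0, -0.0]
wrist_force: [-0.1, -0.0, 0.3]
width: -0.0
finger_force: 0.0
time_s: 20.45
tool_pos: [0.6383, -0.175, 0.2003]
eef_rot: [0.007, 1.0, -0.001, 0.003]
wrist_force: [-7.9, 4.2, 31.5]
width: -0.001
finger_force: 14.0
time_s: 20.62
tool_pos: [0.6382, -0.1751, 0.2004]
eef_rot: [0.007, 1.0, -0.001, 0.003]
wrist_force: [-7.1, 4.3, 31.5]
width: -0.002
finger_force: 13.9
time_s: 21.87
tool_pos: [0.6365, -0.175, 0.3153]
eef_rot: [0.007, 1.0, -0.0, 0.0]
wrist_force: [0.6, 0.3, -0.4]
width: 0.004
finger_force: 0.0
time_s: 22.7
tool_pos: [0.6377, -0.1751, 0.2001]
eef_rot: [0.007, 1.0, -0.001, 0.002]
wrist_force: [-11.6, 3.5, 32.8]
width: -0.002
finger_force: 14.5
time_s: 22.87
tool_pos: [0.6376, -0.1751, 0.2002]
eef_rot: [0.007, 1.0, -0.001, 0.003]
wrist_force: [-9.5, 3.9, 33.0]
width: -0.001
finger_force: 14.5
time_s: 24.12
tool_pos: [0.6365, -0.175, 0.3651]
eef_rot: [0.007, 1.0, 0.0, -0.0]
wrist_force: [-0.1, 0.3, 0.3]
width: 0.001
finger_force: 0.0
```

View pics/s8.png

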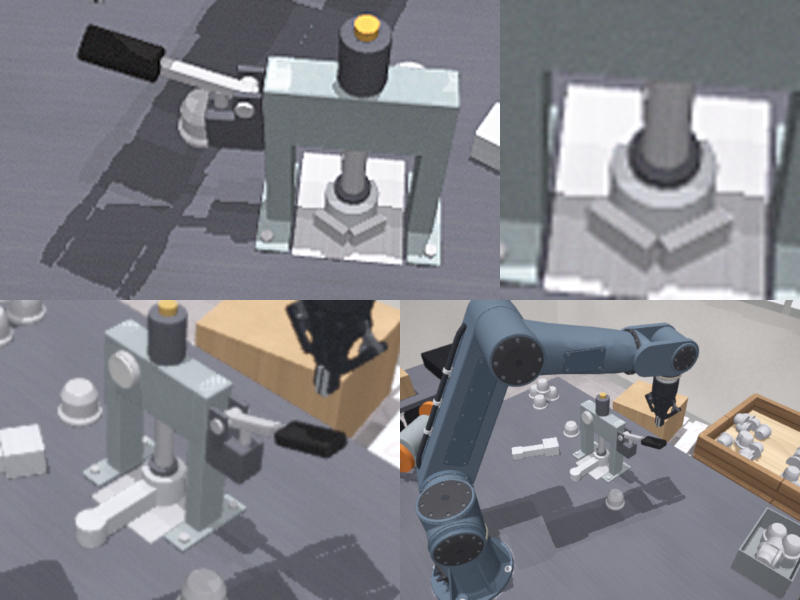

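The pad (666,160 in the top-right crop) sits on the eye, which rests against both V plates. The lever is up, the tail points out of the front, the bystanders are in place and the arm is clear.

```bash
python3 -c "from bench import close_job; print(close_job())"
```

```text
the job is handed in; nothing more can be done
None
```

The job is handed in: the link's eye rests in the V-stop with the ram's pad down on it after five full strokes. The lever is up, the bracket and cups look undisturbed, and the arm is clear, all by about 24 s. I judged the clamping from the pictures and stroke forces, because the pad's compression cannot be read directly.

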